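# Stand the chair feet in their matching trays

### The job

Four wooden furniture feet taken off for re-upholstery stand loose on the bench. Stand each one upright in the felt-lined tray that matches its shape and size, flat on the tray's floor inside the lip, with the square and the oblong foot lined up with the sides of their trays. Leave the hammer and the jar where they are.

Things in the scene. Friction and masses are not known exactly. Their poses are not given: they have to be found in the camera images.
- bun_foot: Bun foot: a squat round furniture foot, 60 mm across (straight sides from 13 to 40 mm up, narrower at top and bottom), 48 mm tall. A steel screw stud, 8 mm thick, stands 22 mm up from the middle of its top; its wood top is 48 mm above the underside. Loose, dark brown wood, stands upright on the bench at the start. Origin: centre of the underside; z up.
- slim_foot: Slim foot: a tall thin round furniture foot, 36 mm across, 80 mm tall, with a thin brass band near its top. A steel screw stud, 8 mm thick, stands 22 mm up from the middle of its top; its wood top is 80 mm above the underside. Loose, dark brown wood, stands upright on the bench at the start. Origin: centre of the underside; z up.
- square_foot: Square foot: a block furniture foot, 46 x 46 mm in plan, 55 mm tall. A steel screw stud, 8 mm thick, stands 22 mm up from the middle of its top; its wood top is 55 mm above the underside. Loose, dark brown wood, stands upright on the bench at the start. Origin: centre of the underside; z up. x and y square to its sides.
- oblong_foot: Oblong foot: a block furniture foot, 90 mm long (its x) by 36 mm wide (its y), 44 mm tall. A steel screw stud, 8 mm thick, stands 22 mm up from the middle of its top; its wood top is 44 mm above the underside. Loose, dark brown wood, stands upright on the bench at the start. Origin: centre of the underside; z up.
- bun_tray: Large round tray for the bun foot: round recess 80 mm across inside the lip, 98 mm outside. Pale wood tray with a grey felt floor, fixed to the bench: the floor is 5 mm above the bench, the lip around it is 9 mm thick and rises to 11 mm above the bench. Origin: centre of the underside, on the bench; z up.
- slim_tray: Small round tray for the slim foot: round recess 56 mm across inside the lip, 74 mm outside. Pale wood tray with a grey felt floor, fixed to the bench: the floor is 5 mm above the bench, the lip around it is 9 mm thick and rises to 11 mm above the bench. Origin: centre of the underside, on the bench; z up.
- square_tray: Square tray for the square foot: recess 66 x 66 mm inside the lip, 84 x 84 mm outside. Pale wood tray with a grey felt floor, fixed to the bench: the floor is 5 mm above the bench, the lip around it is 9 mm thick and rises to 11 mm above the bench. Origin: centre of the underside, on the bench; z up. x and y square to its sides.
- oblong_tray: Oblong tray for the oblong foot: recess 110 mm (its x) by 56 mm (its y) inside the lip, 128 x 74 mm outside. Pale wood tray with a grey felt floor, fixed to the bench: the floor is 5 mm above the bench, the lip around it is 9 mm thick and rises to 11 mm above the bench. Origin: centre of the underside, on the bench; z up.
- hammer: Bystander: a hammer, 260 mm long, lying on the far side of the bench. Origin near its middle; x along the handle towards the head. Leave alone.
- tack_jar: Bystander: a closed amber glass jar, 64 mm across, 85 mm tall, standing on the far side of the bench. Origin: centre of its underside. Leave alone.
Things that resemble listed ones, but are neither listed nor needed, are in the scene too. What is shaped like the slim_foot but orange, purple or white is not meant.

How it is judged:
By the outcome, as a careful person would: the job done as asked, in the order asked, and still so for the second after the job is handed in, with the robot touching nothing.
It also fails if it takes over 115 s, if anything falls off the work surface, if the arm or the gripper's body presses on something with over 40 N, if the wrist force passes 120 N, or if a joint passes its speed limit or range.

### The arm

A 7-joint arm with a two-finger parallel gripper is mounted at the origin on the work surface. World frame = base frame: x ahead of the robot, y to its left, z up, the work surface at z = 0. Lengths are in m, angles in rad, forces in N, time in s.
With the tool pointing down it reaches from about 0.4 to 0.925 m from the base axis. Payload 4.1 kg.
Tool frame: the origin (TCP) lies midway between the tips of the shut fingers; the grasp point (between the pads) lies 19 mm behind it; x points along the fingers, z is the direction in which the jaws open and shut, and the axes are right-handed (so a half turn about x gives the same grasp; the last joint's range is limited). The gripper opens to 85 mm and grips with 20 to 120 N. Pads are 22 mm wide; open, the fingers measure 114 mm over their backs; the gripper's body (76 mm by 85 mm) begins 54 mm behind the grasp point. The pads swing forward as they close: fully open they stand 13 mm farther back than shut.
Start: joints at [1.202, 0.398, 0.045, 1.537, -0.019, 1.207, -0.051], TCP at [0.173, -0.627, 0.231] pointing down, gripper open.
Joint ranges: [-2.82, 2.82], [-0.49, 2.23], [-1.37, 1.46], [0, 2.46], [-1.36, 4.5], [0.23, 2], [-2.94, 2.94]. Speed limits (rad/s): [2.57, 2.57, 3.14, 3.14, 3.14, 3.14, 3.14].

### API

Orientations are given as [roll, pitch, yaw] about the fixed x, y, z axes, in that order (R = Rz(yaw) Ry(pitch) Rx(roll)).
In Python, from plant import observe, eyes, ticket gives the robot as it stands.
- The arm moves only by the tool drive_tool, never from a script. Its argument "deltas" is text: rows parted by semicolons, each of 5 numbers parted by spaces: the shift along the world's x, y, z in units of 25 mm (1.0 is 25 mm), then the turn about the world's z in degrees, then the closure in counts, from 0 (fully open) to 255 (shut). In form: tx ty tz roll gripper; .... A call has 1 to 5 rows; each row shifts and turns the commanded pose from where the row before left it; what a row does not reach is not made up. A row lasts 1/10 s, in which the tool goes at most 50 mm and 8.59 degrees, less where a joint would pass 70% of its speed; a pose out of reach is approached as far as the arm can. A call is refused whole if a number of a shift passes 1 or a number of a turn 8.59, either way. A call with a gripper value outside its range is refused whole. The fingers move at their own pace and stop on an object; "newtons" is the grip in N (left out, the last holds). Time passes only in rows, so rows that do not move let the fingers close. It gives the time, the measured TCP pose, the force and the opening at its end, in the units of the state.
- observe(): the state, without advancing time (a new reading comes with each control period).
- eyes.capture(name): name is "scene" or "side" or "wrist"; returns the picture (384x512x3 uint8, red, green, blue); there is no depth.
- eyes.calibration(name): a dict with "fx", "fy", "cx", "cy" (pixels), "rvec" (rotation vector, rad) and "tvec" (3), from world to camera coordinates, as OpenCV has them. Camera axes: x right, y down, z forward; pixel columns grow to the right and rows downward; lengths in m; the calibration is good to about 2 mm. The wrist camera is an equidistant fisheye: a pixel r from the principal point sees the ray r / f radians off the axis. A picture is of the moment at which its call begins: read the wrist's pose just before it. calibration takes no time and is no camera call; for the wrist camera it gives the pose at the moment of the call.
- ticket.job_done(): hands the job in, once; it reports no verdict.
The state is a dict: "t": time; "qpos": joint angles; "qvel": joint speeds; "effort": joint torques, N m; "tcp_pos": TCP position; "orientation": TCP orientation; "wrist_force": force on the tool from outside, world axes, zero at the start; "wrist_torque": the same for the moment, N m; "opening": finger opening in m.
Only numpy, scipy, OpenCV 4.12 (cv2) and the standard library are available. Lean on these libraries where they do the work, as an engineer would, in place of code of your own. Each camera call takes 0.05 s, during which the arm holds its last target. There are 200 camera calls.

## Working session

There is one attempt and no reset: what is moved stays moved. The work goes in short steps, Python scripts to look and compute and a tool call to move; the robot and the scene stay as the last step left them, time stands still between calls to the robot, and variables do not carry over. Pictures are saved under pics/ and viewed, about 12 in all and at most 16, crops included, and the job is handed in when it is done.

Besides the shell and the picture viewer there is one more tool, called by a JSON object that holds its "fn" and its "kwargs", one argument or row to a line. drive_tool: Moves the arm, as the interface text tells. Its arguments: {"type":"object","properties":{"deltas":{"type":"string"},"newtons":{"type":"number"}},"required":["deltas"]}

```bash
mkdir -p pics; ls; python3 - <<'E'
from plant import observe, eyes, ticket
import cv2
for n in("scene","side","wrist"):
    im=eyes.capture(n); cv2.imwrite(f"pics/{n}0.png",im[:,:,::-1]); print(n,eyes.calibration(n))
print(observe())
E
```

```text
pics
scene {'fx': 385.12527475673164, 'fy': 385.12527475673164, 'cx': 249.7926862762591, 'cy': 194.84357310669213, 'rvec': array([ 2.13959265,  1.50554337, -0.45235151]), 'tvec': array([-0.22229095, -0.44954346,  1.44291499])}
side {'fx': 398.687428741577, 'fy': 398.687428741577, 'cx': 250.79485065772744, 'cy': 191.33686994368543, 'rvec': array([ 0.75037475, -2.48542686,  1.23766959]), 'tvec': array([0.4923094 , 0.21711899, 0.89357445])}
wrist {'fx': 297.3186396354542, 'fy': 297.3186396354542, 'cx': 257.3996346075971, 'cy': 187.721971297386, 'rvec': array([-2.29349287,  1.74465997,  0.27539838]), 'tvec': array([-0.64948067, -0.03948085,  0.37973168])}
{'t': 0.15, 'qpos': array([ 1.20201608,  0.39900904,  0.04505837,  1.53756723, -0.01868728,
        1.20690415, -0.05068986]), 'qvel': array([ 0.00088048, -0.00276538,  0.00134365, -0.0037466 , -0.00012144,
        0.00051655,  0.00094877]), 'effort': array([ 1.86256933e-03, -4.75563383e+01,  1.36670642e+00, -2.54514205e+01,
        1.18019065e-02,  6.53285664e-03,  1.66604940e-05]), 'tcp_pos': array([ 0.17312573, -0.62602947,  0.23052133]), 'orientation': array([-3.05906927,  1.5693298 ,  1.92320959]), 'wrist_force': array([-0.01477534, -0.67480558, -0.50884666]), 'wrist_torque': array([-0.03185169, -0.01079841, -0.07514655]), 'opening': 0.08523574764258318}
```

View pics/scene0.png

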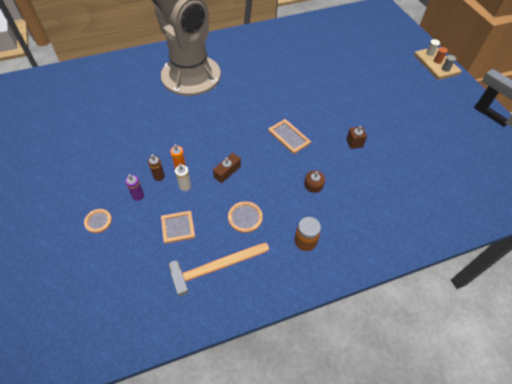

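View pics/side0.png

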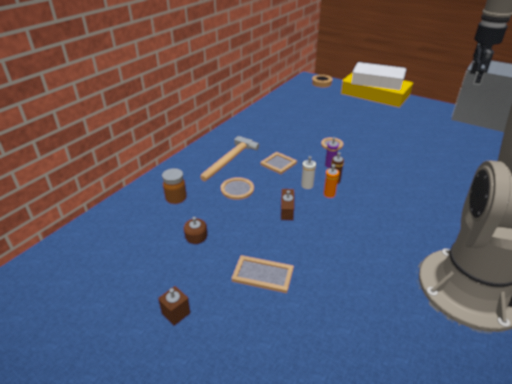

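Scene: robot base at (190,75). The feet are slim (156,167), oblong (227,167), bun (314,181) and square (357,137). The trays are slim (97,220), square (178,227), bun (245,216) and oblong (290,135). I'll enlarge the scene for precise pixels.

```bash
cat > h.py <<'E'
import numpy as np, cv2
from plant import observe, eyes
def RT(c): return cv2.Rodrigues(np.array(c["rvec"]))[0], np.array(c["tvec"])
def back(name,uv,z,c=None):
    c=c or eyes.calibration(name); R,t=RT(c); u,v=uv
    x=(u-c["cx"])/c["fx"]; y=(v-c["cy"])/c["fy"]
    if name=="wrist":
        r=np.hypot(x,y); k=np.sin(r)/max(r,1e-9); d=np.array([x*k,y*k,np.cos(r)])
    else: d=np.array([x,y,1.])
    d=R.T@d; o=-R.T@t
    return o+d*(z-o[2])/d[2]
def proj(name,P,c=None):
    c=c or eyes.calibration(name); R,t=RT(c); p=np.atleast_2d(P)@R.T+t
    if name=="wrist":
        n=np.hypot(p[:,0],p[:,1]); th=np.arctan2(n,p[:,2]); k=th/n
    else: k=1/p[:,2]
    return np.c_[c["fx"]*p[:,0]*k+c["cx"], c["fy"]*p[:,1]*k+c["cy"]]
def crop(im,x0,y0,w,h,s,fn):
    o=cv2.resize(im[y0:y0+h,x0:x0+w],None,fx=s,fy=s,interpolation=cv2.INTER_CUBIC)
    for k in range(0,w,20): cv2.putText(o,str(x0+k),(k*s,8),0,.3,(255,255,255)); cv2.line(o,(k*s,10),(k*s,14),(255,255,255))
    for k in range(0,h,20): cv2.putText(o,str(y0+k),(0,k*s+4),0,.3,(255,255,255)); cv2.line(o,(22,k*s),(26,k*s),(255,255,255))
    cv2.imwrite(fn,o)
E
python3 - <<'E'
from h import *
im=cv2.imread("pics/scene0.png"); crop(im,80,115,160,120,5,"pics/a.png"); crop(im,220,110,160,130,5,"pics/b.png")
im=cv2.imread("pics/wrist0.png"); 
E
```

```text
(no output)
```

View pics/a.png

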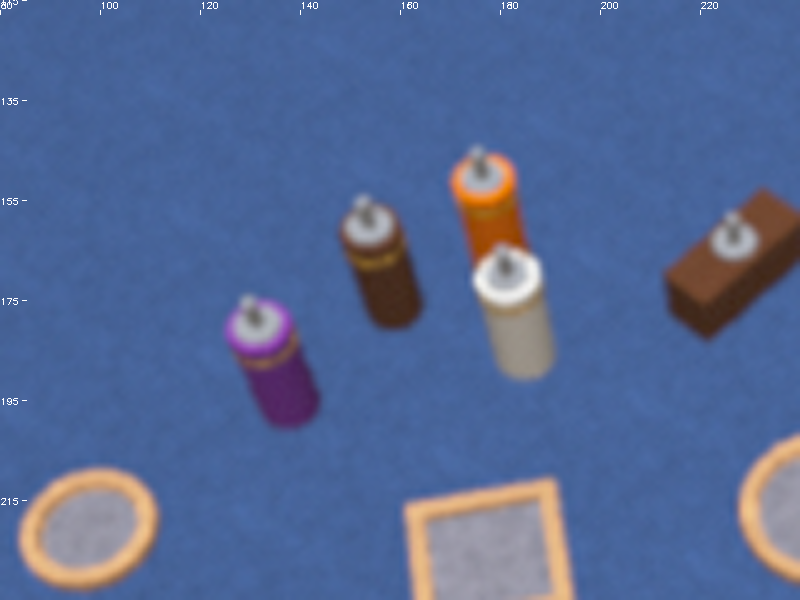

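View pics/b.png

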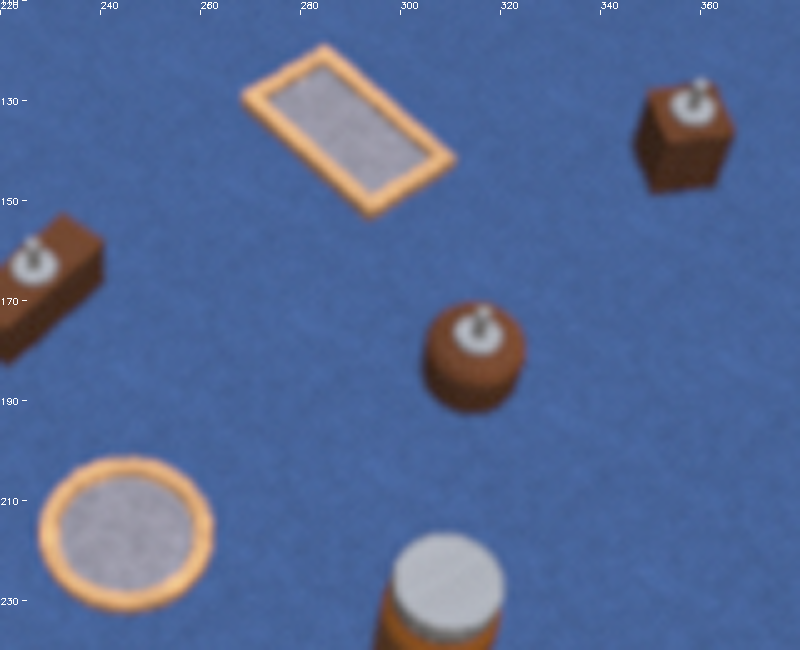

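```bash
python3 - <<'E'
from h import *
np.set_printoptions(precision=4,suppress=True)
A=lambda X,Y:(80+(X+.5)/5-.5,115+(Y+.5)/5-.5); B=lambda X,Y:(220+(X+.5)/5-.5,110+(Y+.5)/5-.5)
for n,p,z in [("slim",A(368,226),.08),("purple",A(254,327),.08),("orange",A(481,176),.08),("white",A(504,278),.08),("oblong",B(35,266),.044),("bun",B(479,335),.048),("square",B(693,107),.055),("slimtray",A(88.5,528),.011),("buntray",B(126.5,534),.011)]:
    P=back("scene",p,z); print(n,P,np.hypot(*P[:2]),"side px",proj("side",P))
for n,pts,z in [("obtray",[B(240,96),B(325,43),B(457,157),B(371,217)],.011),("sqfoot",[B(648,88),B(716,80),B(735,128),B(672,140)],.055),("obfoot",[B(62,213),B(104,242),A(712,305),A(667,270)],.044)]:
    q=np.array([back("scene",p,z) for p in pts]); d=np.diff(np.r_[q,q[:1]],axis=0); print(n,q.mean(0),np.linalg.norm(d,axis=1),np.degrees(np.arctan2(d[:,1],d[:,0])))
# tray masks in both cameras
for cam in("scene","side"):
    im=cv2.imread(f"pics/{cam}0.png"); h=cv2.cvtColor(im,cv2.COLOR_BGR2HSV)
    m=cv2.inRange(h,(8,70,150),(22,200,255))
    cs,_=cv2.findContours(m,cv2.RETR_EXTERNAL,cv2.CHAIN_APPROX_NONE)
    for c in cs:
        if cv2.contourArea(c)<150: continue
        w=np.array([back(cam,p[0],.010)[:2] for p in c],np.float32)
        r=cv2.minAreaRect(w*1000); print(cam,c.reshape(-1,2).mean(0),r)
E
```

```text
slim [ 0.4268 -0.2146  0.08  ] 0.4777308430152102 side px [[337.5101 159.0217]]
purple [ 0.4769 -0.2892  0.08  ] 0.5577064529669596 side px [[332.4831 143.6601]]
orange [ 0.4117 -0.1442  0.08  ] 0.4362367183807582 side px [[332.2144 171.7834]]
white [ 0.4899 -0.15    0.08  ] 0.5123534301536958 side px [[308.3365 162.5987]]
oblong [ 0.4802 -0.0111  0.044 ] 0.4803035022175718 side px [[287.06   197.8742]]
bun [0.6186 0.2158 0.048 ] 0.6551442632796536 side px [[194.052  224.4517]]
square [0.5056 0.4167 0.055 ] 0.6551495219229415 side px [[172.1608 297.3509]]
slimtray [ 0.5288 -0.4081  0.011 ] 0.6679588265457732 side px [[330.773  142.3458]]
buntray [ 0.6558 -0.0152  0.011 ] 0.6559731442622841 side px [[235.9073 186.052 ]]
obtray [0.4119 0.2243 0.011 ] [0.0768 0.1301 0.0779 0.1313] [ 110.1048   18.3044  -69.0653 -162.1724]
sqfoot [0.5069 0.4158 0.055 ] [0.045  0.0415 0.0423 0.045 ] [ 79.4177 -12.7278 -95.752  171.1234]
obfoot [ 0.4829 -0.0108  0.044 ] [0.0345 0.085  0.0378 0.0838] [  28.9926  -58.2954 -152.762   119.4941]
scene [225.0225 261.427 ] ((766.716552734375, -106.08206176757812)
[... 622 characters left out ...]
11914062), (131.05799865722656, 158.88636779785156), 89.45457458496094)
scene [488.91  13.27] ((26.27703857421875, 1340.9945068359375), (123.44434356689453, 206.33372497558594), 89.45088958740234)
side [263.0738 273.2483] ((408.4674072265625, 225.546630859375), (126.3181381225586, 75.32198333740234), 18.228008270263672)
side [237.     187.8108] ((650.8276977539062, -13.133430480957031), (90.05155181884766, 95.48811340332031), 33.63493728637695)
side [278.5    162.1471] ((618.1497802734375, -200.25843811035156), (85.94866943359375, 83.6592788696289), 81.91765594482422)
side [223.6484 160.022 ] ((774.468017578125, -119.44518280029297), (28.90538215637207, 241.0765838623047), 3.236487627029419)
```

{"fn": "drive_tool", "kwargs": {
  "deltas": "0.3 0.5 0 2 0; 0.6 0.96 0 4.1 0; 0.6 0.96 0 4.1 0; 0.6 0.96 0 4.1 0; 0.6 0.96 0 4.1 0",
  "newtons": 40
}}

```text
t: 0.65
tcp_pos: [0.2419, -0.5158, 0.2312]
orientation: [2.3, 1.57, 1.325]
wrist_force: [0.8, -1.5, 0.3]
opening: 0.0854
```

{"fn": "drive_tool", "kwargs": {
  "deltas": "0.6 0.96 0 4.1 0; 0.6 0.96 0 4.1 0; 0.6 0.96 0 4.1 0; 0.6 0.96 0 4.1 0; 0.6 0.96 0 4.1 0"
}}

```text
t: 1.15
tcp_pos: [0.3168, -0.3959, 0.2314]
orientation: [-0.189, 1.571, -0.806]
wrist_force: [1.0, 0.4, 0.1]
opening: 0.0852
```

{"fn": "drive_tool", "kwargs": {
  "deltas": "0.6 0.96 0 4.1 0; 0.6 0.96 0 4.1 0; 0.6 0.96 0 4.1 0; 0.6 0.96 0 4.1 0; 0.6 0.96 0 4.1 0"
}}

```text
t: 1.65
tcp_pos: [0.392, -0.2759, 0.2314]
orientation: [-0.066, 1.571, -0.324]
wrist_force: [-0.2, 0.9, -0.6]
opening: 0.0852
```

{"fn": "drive_tool", "kwargs": {
  "deltas": "0.6 0.9 0 4 60; 0.5 0.9 0 4 60; 0.3 0.6 0 2 60; 0 0 0 0 60"
}}

```text
t: 2.05
tcp_pos: [0.4272, -0.2153, 0.2314]
orientation: [0.983, 1.57, 0.899]
wrist_force: [0.1, 0.1, -0.6]
opening: 0.0656
```

```bash
cat > look.py <<'E'
import sys
from h import *
o=observe(); c=eyes.calibration("wrist"); im=eyes.capture("wrist")[:,:,::-1]
cv2.imwrite(f"pics/{sys.argv[1]}.png",im); np.save(f"pics/{sys.argv[1]}.npy",c,allow_pickle=True)
r,p,y=o["orientation"]; print(o["t"],o["tcp_pos"],"phi",np.degrees(y-r)%360,o["opening"])
E
python3 look.py w1
```

```text
2.05 [ 0.42716919 -0.2153182   0.23140179] phi 355.19177101810635 0.06563375730868852
```

View pics/w1.png

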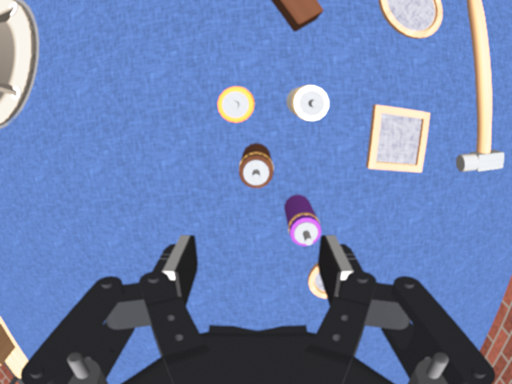

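Wrist view: brown slim foot's stud disc at (256,173), white (312,103), purple (305,232), orange (236,104). Square tray outer corners at (376,104), (431,111), (422,173), (368,167).

```bash
python3 - <<'E'
from h import *
c=np.load("pics/w1.npy",allow_pickle=True).item()
for n,p,z in [("slim",(256,173),.08),("white",(312,103),.08),("purple",(305,232),.08),("slimtop stud",(256,172),.1)]: print(n,back("wrist",p,z,c))
q=np.array([back("wrist",p,.011,c) for p in [(376,104),(431,111),(422,173),(368,167)]]); d=np.diff(np.r_[q,q[:1]],axis=0); print(q.mean(0),np.linalg.norm(d,axis=1),np.degrees(np.arctan2(d[:,1],d[:,0])))
E
```

```text
slim [ 0.42624209 -0.21550698  0.08      ]
white [ 0.48732017 -0.14849045  0.08      ]
purple [ 0.4746228  -0.28723023  0.08      ]
slimtop stud [ 0.42684735 -0.2091872   0.1       ]
[ 0.62058154 -0.20191633  0.011     ] [0.08546744 0.08790504 0.08651359 0.08317529] [ -6.23032489 -97.55830638 170.61661012  81.73544258]
```

{"fn": "drive_tool", "kwargs": {
  "deltas": "0 0 -1 0 60; 0 0 -1 0 60; 0 0 -1 0 60; 0 0 -1 0 60; 0 0 -1 0 60"
}}

```text
t: 2.6
tcp_pos: [0.4248, -0.22, 0.1053]
orientation: [-1.832, 1.57, -1.925]
wrist_force: [0.5, 0.3, -0.1]
opening: 0.0654
```

{"fn": "drive_tool", "kwargs": {
  "deltas": "0 0 -1 0 60; 0 0 -0.9 0 60; 0 0 -0.5 0 60; 0 0 0 0 255; 0 0 0 0 255"
}}

```text
t: 3.1
tcp_pos: [0.4259, -0.2188, 0.0468]
orientation: [-0.805, 1.57, -0.896]
wrist_force: [1.2, 0.2, 1.3]
opening: 0.0372
```

{"fn": "drive_tool", "kwargs": {
  "deltas": "0 0 0 0 255; 0 0 0 0 255; 0 0 0 0 255"
}}

```text
t: 3.4
tcp_pos: [0.4262, -0.2183, 0.047]
orientation: [-0.48, 1.569, -0.569]
wrist_force: [0.8, -0.3, -1.1]
opening: 0.035
```

{"fn": "drive_tool", "kwargs": {
  "deltas": "0 0 0.6 0 255; 0 0 1 0 255; 0 0 1 0 255; 0 0 1 0 255; 0 0 1 0 255"
}}

```text
t: 3.9
tcp_pos: [0.4257, -0.2179, 0.1627]
orientation: [-0.631, 1.57, -0.72]
wrist_force: [0.1, 0.2, -0.5]
opening: 0.035
```

{"fn": "drive_tool", "kwargs": {
  "deltas": "0.2 -0.4 0.6 0 255; 0.5 -0.9 0 0 255; 0.5 -1 0 0 255; 0.5 -1 0 0 255; 0.5 -1 0 0 255"
}}

```text
t: 4.4
tcp_pos: [0.4811, -0.3265, 0.1767]
orientation: [-0.807, 1.57, -0.896]
wrist_force: [0.1, 0.3, -0.3]
opening: 0.0349
```

{"fn": "drive_tool", "kwargs": {
  "deltas": "0.5 -1 0 0 255; 0.5 -1 0 0 255; 0.5 -0.9 0 0 255; 0.3 -0.5 0 0 255; 0 0 0 0 255"
}}

```text
t: 4.9
tcp_pos: [0.5259, -0.4126, 0.176]
orientation: [-0.962, 1.57, -1.054]
wrist_force: [-0.6, 0.0, -0.8]
opening: 0.0352
```

```bash
python3 look.py w2
```

```text
4.9 [ 0.52592    -0.41256155  0.17598458] phi 354.73662117409265 0.03521525476806168
```

View pics/w2.png

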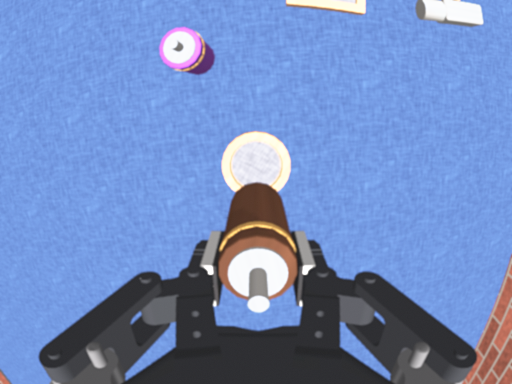

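Foot is held upright, disc centre at (258,273). Slim tray outer edge spans columns 222–291, top row 132, so its centre is about (256.5,165).

```bash
python3 - <<'E'
from h import *
c=np.load("pics/w2.npy",allow_pickle=True).item()
for n,p,z in [("tray",(256.5,165),.011),("top",(256.5,132),.011),("L",(222,164),.011),("R",(291,164),.011),("foot",(258,273),.209)]: print(n,back("wrist",p,z,c))
E
```

```text
tray [ 0.52596552 -0.40785183  0.011     ]
top [ 0.52922262 -0.37272359  0.011     ]
L [ 0.48946546 -0.40326054  0.011     ]
R [ 0.56267517 -0.41003409  0.011     ]
foot [ 0.5268607  -0.40858357  0.209     ]
```

{"fn": "drive_tool", "kwargs": {
  "deltas": "0 0 -1 0 255; 0 0 -1 0 255; 0 0 -1 0 255; 0 0 -1 0 255; 0 0 -0.6 0 255"
}}

```text
t: 5.45
tcp_pos: [0.5244, -0.4085, 0.0595]
orientation: [2.514, 1.567, 2.426]
wrist_force: [-0.6, 0.6, -1.0]
opening: 0.0351
```

{"fn": "drive_tool", "kwargs": {
  "deltas": "0 0 -0.2 0 255; 0 0 0 0 255; 0 0 0 0 255"
}}

```text
t: 5.75
tcp_pos: [0.5266, -0.4109, 0.0578]
orientation: [-0.485, 1.568, -0.574]
wrist_force: [0.2, -0.0, -0.0]
opening: 0.0351
```

{"fn": "drive_tool", "kwargs": {
  "deltas": "0 0 -0.2 0 255; 0 0 0 0 255; 0 0 0 0 255"
}}

```text
t: 6.05
tcp_pos: [0.5264, -0.4109, 0.0521]
orientation: [-0.456, 1.569, -0.546]
wrist_force: [1.7, 0.7, 0.9]
opening: 0.0347
```

{"fn": "drive_tool", "kwargs": {
  "deltas": "0 0 0 0 80; 0 0 0 0 60; 0 0 0 0 60; 0 0 0 0 60; 0 0 0.4 0 60"
}}

```text
t: 6.55
tcp_pos: [0.5246, -0.4098, 0.0602]
orientation: [2.598, 1.567, 2.509]
wrist_force: [0.2, -0.2, 0.1]
opening: 0.0656
```

{"fn": "drive_tool", "kwargs": {
  "deltas": "0 0 1 0 60; 0 0 1 0 60; 0 0 1 0 60; 0 0 1 0 60; -0.1 1 1 5 60"
}}

```text
t: 7.05
tcp_pos: [0.5223, -0.3894, 0.1881]
orientation: [-1.363, 1.567, -1.369]
wrist_force: [-1.1, -1.1, 0.8]
opening: 0.0653
```

{"fn": "drive_tool", "kwargs": {
  "deltas": "-0.1 1 0 2 40; -0.1 1 0 2 40; -0.1 1 0 2 40; -0.1 1 0 2 40; -0.1 1 0 2 40"
}}

```text
t: 7.55
tcp_pos: [0.5107, -0.2595, 0.1872]
orientation: [-0.799, 1.57, -0.625]
wrist_force: [0.4, -0.1, 0.4]
opening: 0.0721
```

{"fn": "drive_tool", "kwargs": {
  "deltas": "-0.1 1 0 2 40; -0.1 1 0 2 40; -0.1 1 0 2 40; -0.1 1 0 2 40; -0.1 1 0 2 40"
}}

```text
t: 8.05
tcp_pos: [0.4981, -0.1336, 0.1865]
orientation: [-0.521, 1.57, -0.172]
wrist_force: [0.3, -0.6, -0.2]
opening: 0.0719
```

{"fn": "drive_tool", "kwargs": {
  "deltas": "-0.1 1 0 2 40; -0.1 1 0 2 40; -0.1 1 0 2 40; -0.1 1 0 2 40; -0.1 0.5 0 2 40"
}}

```text
t: 8.55
tcp_pos: [0.4856, -0.0196, 0.1865]
orientation: [0.54, 1.57, 1.068]
wrist_force: [-0.0, -0.4, -0.6]
opening: 0.0717
```

{"fn": "drive_tool", "kwargs": {
  "deltas": "0 0 0 0 40; 0 0 0 0 40"
}}

```text
t: 8.75
tcp_pos: [0.4859, -0.0238, 0.1863]
orientation: [-2.0, 1.57, -1.479]
wrist_force: [1.3, -0.2, -0.4]
opening: 0.0715
```

```bash
python3 look.py w3
```

```text
8.75 [ 0.48586599 -0.0237801   0.18629034] phi 29.8263746445926 0.07153411588329757
```

View pics/w3.png

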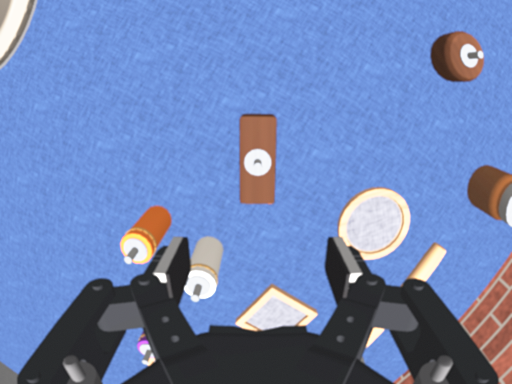

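Oblong foot's top spans columns 239–276, rows 115–203, with the disc at (258,161). Bun foot disc is at (469,56), and the bun tray is centred near (374,223).

```bash
python3 - <<'E'
from h import *
c=np.load("pics/w3.npy",allow_pickle=True).item()
for n,p,z in [("disc",(257.7,161.5),.044),("bun",(469,56),.048),("buntray",(374,223.5),.011)]: print(n,back("wrist",p,z,c))
q=np.array([back("wrist",p,.044,c) for p in [(240,115),(276,115),(275,203),(239.5,203)]]); d=np.diff(np.r_[q,q[:1]],axis=0); print(q.mean(0),np.linalg.norm(d,axis=1),np.degrees(np.arctan2(d[:,1],d[:,0])))
E
```

```text
disc [ 0.47968368 -0.01182783  0.044     ]
bun [0.61898941 0.2148     0.048     ]
buntray [ 0.64701961 -0.01318411  0.011     ]
[ 0.47907068 -0.01092956  0.044     ] [0.03422621 0.08914636 0.03638884 0.08914901] [  29.85173481  -59.93720825 -150.17285007  118.67278862]
```

{"fn": "drive_tool", "kwargs": {
  "deltas": "-0.2 0.5 -1 0 40; 0 0 -1 0 40; 0 0 -1 0 40; 0 0 -1 0 40; 0 0 -1 0 40"
}}

```text
t: 9.3
tcp_pos: [0.4811, -0.0123, 0.0602]
orientation: [-1.664, 1.57, -1.146]
wrist_force: [-0.4, -0.3, -0.7]
opening: 0.0718
```

{"fn": "drive_tool", "kwargs": {
  "deltas": "0 0 -1 0 40; 0 0 -0.6 0 40; 0 0 -0.2 0 40; 0 0 0 0 40; 0 0 0 0 40"
}}

```text
t: 9.8
tcp_pos: [0.4816, -0.011, 0.017]
orientation: [-0.657, 1.569, -0.137]
wrist_force: [-0.6, 0.4, 0.4]
opening: 0.0723
```

{"fn": "drive_tool", "kwargs": {
  "deltas": "0 0 -0.15 0 40; 0 0 0 0 255; 0 0 0 0 255; 0 0 0 0 255; 0 0 0 0 255"
}}

```text
t: 10.3
tcp_pos: [0.4812, -0.0105, 0.013]
orientation: [-0.675, 1.57, -0.154]
wrist_force: [0.5, -0.5, 3.1]
opening: 0.0356
```

{"fn": "drive_tool", "kwargs": {
  "deltas": "0 0 0 0 255; 0 0 0 0 255; 0 0 0.5 0 255; 0 0 1 0 255; 0 0 1 0 255"
}}

```text
t: 10.8
tcp_pos: [0.4799, -0.0103, 0.0757]
orientation: [2.267, 1.569, 2.788]
wrist_force: [-0.1, 0.9, -0.9]
opening: 0.0352
```

{"fn": "drive_tool", "kwargs": {
  "deltas": "-0.2 0.5 0.5 4 255; -0.25 0.9 0.3 7.5 255; -0.3 1 0 8 255; -0.3 1 0 8 255; -0.3 1 0 8 255"
}}

```text
t: 11.3
tcp_pos: [0.4464, 0.1003, 0.0955]
orientation: [-1.902, 1.57, -0.756]
wrist_force: [0.0, -0.6, -1.9]
opening: 0.0353
```

{"fn": "drive_tool", "kwargs": {
  "deltas": "-0.3 1 0 8 255; -0.3 1 0 8 255; -0.3 1 0 8 255; -0.3 1 0 8 255; -0.2 0.7 0 7 255"
}}

```text
t: 11.8
tcp_pos: [0.4111, 0.2186, 0.0956]
orientation: [-0.492, 1.57, 1.336]
wrist_force: [0.1, 0.4, -2.1]
opening: 0.0355
```

{"fn": "drive_tool", "kwargs": {
  "deltas": "0 0.3 0 3.8 255; 0 0 0 0 255; 0 0 0 0 255"
}}

```text
t: 12.1
tcp_pos: [0.4119, 0.2238, 0.0951]
orientation: [2.326, 1.57, -2.071]
wrist_force: [0.2, 0.2, -0.7]
opening: 0.0356
```

```bash
python3 look.py w4
```

```text
12.1 [0.41191645 0.22384994 0.09510173] phi 108.06755950287763 0.03555534908497914
```

View pics/w4.png

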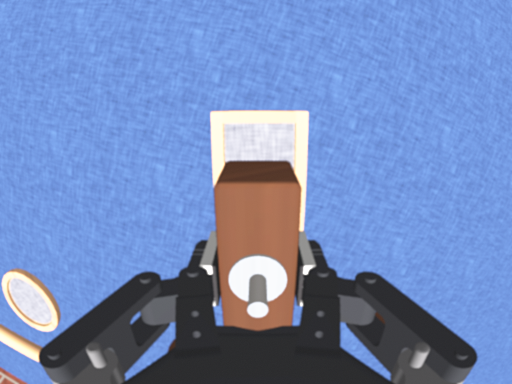

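Foot and tray are aligned. Tray far outer corners are at (211,111) and (308,111), and the foot's disc is at (258,279).

```bash
python3 - <<'E'
from h import *
c=np.load("pics/w4.npy",allow_pickle=True).item()
a=back("wrist",(211,111),.011,c);b=back("wrist",(308,111),.011,c); m=(a+b)/2; d=(b-a)[:2]; L=np.linalg.norm(d); u=d/L
n=np.array([-u[1],u[0]]); 
print(a,b,L,np.degrees(np.arctan2(d[1],d[0])), m[:2]+n*.064, m[:2]-n*.064, "foot",back("wrist",(258,279),.126,c))
print([back("wrist",p,.126,c) for p in [(215,187),(300,187)]])
E
```

```text
[0.35959238 0.16937216 0.011     ] [0.33661143 0.23948574 0.011     ] 0.07378373222420183 108.1474630168929 [0.28728539 0.18449527] [0.40891842 0.22436263] foot [0.41279492 0.2242207  0.126     ]
[array([0.37650171, 0.1944191 , 0.126     ]), array([0.36604588, 0.2264289 , 0.126     ])]
```

{"fn": "drive_tool", "kwargs": {
  "deltas": "-0.1 0 -1 0 255; 0 0 -1 0 255; 0 0 -0.6 0 255; 0 0 -0.3 0 255; 0 0 0 0 255"
}}

```text
t: 12.65
tcp_pos: [0.4091, 0.2235, 0.022]
orientation: [1.832, 1.569, -2.565]
wrist_force: [0.9, 0.2, 0.3]
opening: 0.0356
```

{"fn": "drive_tool", "kwargs": {
  "deltas": "0 0 0 0 255; 0 0 0 0 255"
}}

```text
t: 12.85
tcp_pos: [0.4103, 0.2248, 0.0235]
orientation: [-1.471, 1.569, 0.416]
wrist_force: [0.3, 0.8, -1.2]
opening: 0.0354
```

{"fn": "drive_tool", "kwargs": {
  "deltas": "0 0 -0.2 0 255; 0 0 0 0 255; 0 0 0 0 255"
}}

```text
t: 13.15
tcp_pos: [0.4103, 0.225, 0.018]
orientation: [-1.32, 1.569, 0.568]
wrist_force: [0.8, 0.1, 1.1]
opening: 0.0353
```

{"fn": "drive_tool", "kwargs": {
  "deltas": "0 0 0 0 60; 0 0 0 0 60; 0 0 0 0 60; 0 0 0.4 0 40; 0 0 1 0 40"
}}

```text
t: 13.65
tcp_pos: [0.4079, 0.2236, 0.052]
orientation: [1.591, 1.566, -2.803]
wrist_force: [1.4, -0.1, -0.1]
opening: 0.0723
```

{"fn": "drive_tool", "kwargs": {
  "deltas": "0 0 1 -8 0; 0 0 1 -8 0; 0.3 0.5 1 -8 0; 0.5 0.9 1 -8 0; 0.5 1 0.8 -8 0"
}}

```text
t: 14.15
tcp_pos: [0.4427, 0.2847, 0.1749]
orientation: [-1.147, 1.569, 0.035]
wrist_force: [0.3, 0.4, 0.5]
opening: 0.0852
```

{"fn": "drive_tool", "kwargs": {
  "deltas": "0.45 1 0 3 0; 0.45 1 0 3 0; 0.45 1 0 3 0; 0.45 1 0 3 0; 0.45 0.9 0 1 0"
}}

```text
t: 14.65
tcp_pos: [0.4983, 0.4082, 0.1732]
orientation: [0.678, 1.57, 2.096]
wrist_force: [0.6, -0.3, -1.0]
opening: 0.0853
```

{"fn": "drive_tool", "kwargs": {
  "deltas": "0.2 0.2 0 0 0; 0 0 0 0 0; 0 0 0 0 0"
}}

```text
t: 14.95
tcp_pos: [0.503, 0.4108, 0.1726]
orientation: [2.946, 1.57, -1.921]
wrist_force: [0.1, -0.5, 0.3]
opening: 0.0858
```

```bash
python3 look.py w5; python3 -c "
from h import *
im=cv2.imread('pics/w5.png'); crop(im,170,80,180,140,4,'pics/w5c.png')"
```

```text
14.95 [0.50304202 0.41080871 0.17261245] phi 81.12228163534752 0.08577344227764826
```

View pics/w5c.png

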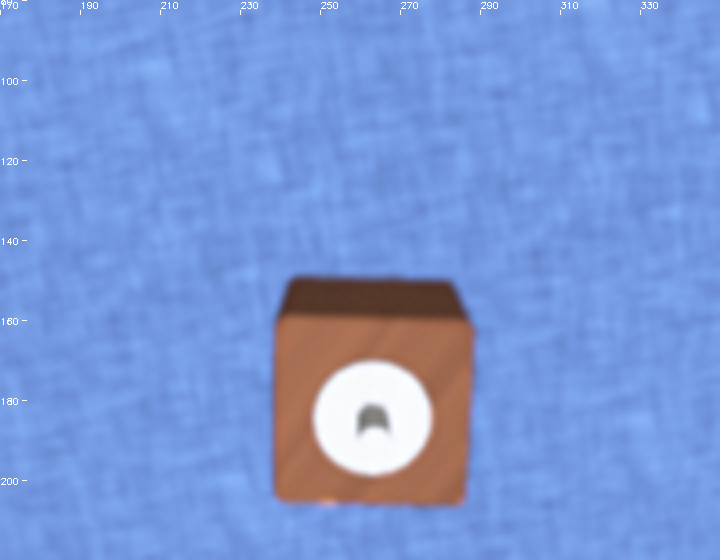

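Crop: square foot's top corners at crop (276,316), (472,324), (464,505), (277,503), and the disc at crop (373,418).

```bash
python3 - <<'E'
from h import *
c=np.load("pics/w5.npy",allow_pickle=True).item()
f=lambda X,Y:(170+(X+.5)/4-.5,80+(Y+.5)/4-.5)
print(back("wrist",f(373,418),.055,c))
q=np.array([back("wrist",f(*p),.055,c) for p in [(276,316),(472,324),(464,505),(277,503)]]); d=np.diff(np.r_[q,q[:1]],axis=0); print(q.mean(0),np.linalg.norm(d,axis=1),np.degrees(np.arctan2(d[:,1],d[:,0])))
E
```

```text
[0.50588066 0.41518586 0.055     ]
[0.50494594 0.41519573 0.055     ] [0.04396143 0.04352306 0.04396252 0.04477988] [ 78.81659744  -9.6223784  -99.54518544 170.35541112]
```

{"fn": "drive_tool", "kwargs": {
  "deltas": "0.1 0.2 -1 -1 0; 0 0 -1 0 0; 0 0 -1 0 0; 0 0 -1 0 0; 0 0 -1 0 0"
}}

```text
t: 15.5
tcp_pos: [0.5059, 0.4155, 0.0471]
orientation: [-2.462, 1.57, -1.064]
wrist_force: [-0.5, -0.5, 0.5]
opening: 0.0856
```

{"fn": "drive_tool", "kwargs": {
  "deltas": "0 0 -0.7 0 0; 0 0 -0.5 0 0; 0 0 0 0 0; 0 0 0 0 255; 0 0 0 0 255"
}}

```text
t: 16.0
tcp_pos: [0.5064, 0.4178, 0.019]
orientation: [-0.604, 1.568, 0.795]
wrist_force: [-0.4, 0.2, -0.3]
opening: 0.059
```

{"fn": "drive_tool", "kwargs": {
  "deltas": "0 0 0 0 255; 0 0 0 0 255; 0 0 0 0 255"
}}

```text
t: 16.3
tcp_pos: [0.5065, 0.4178, 0.019]
orientation: [-0.722, 1.568, 0.677]
wrist_force: [-0.8, -0.4, 6.0]
opening: 0.0457
```

{"fn": "drive_tool", "kwargs": {
  "deltas": "0 0 0.5 0 255; 0 0 1 0 255; 0 0 1 0 255; 0.1 -0.5 1 0 255; 0.2 -1 0.5 0 255"
}}

```text
t: 16.8
tcp_pos: [0.5124, 0.3828, 0.1208]
orientation: [-0.218, 1.566, 1.186]
wrist_force: [0.6, 0.1, -1.3]
opening: 0.0456
```

{"fn": "drive_tool", "kwargs": {
  "deltas": "0.2 -1 0 0 255; 0.2 -1 0 0 255; 0.2 -1 0 0 255; 0.2 -1 0 0 255; 0.2 -1 0 0 255"
}}

```text
t: 17.3
tcp_pos: [0.5381, 0.2533, 0.1179]
orientation: [2.716, 1.57, -2.168]
wrist_force: [-0.1, 0.2, -0.3]
opening: 0.0453
```

{"fn": "drive_tool", "kwargs": {
  "deltas": "0.2 -1 0 0 255; 0.2 -1 0 0 255; 0.2 -1 0 0 255; 0.2 -1 0 0 255; 0.2 -1 0 0 255"
}}

```text
t: 17.8
tcp_pos: [0.5631, 0.1284, 0.1179]
orientation: [2.512, 1.571, -2.372]
wrist_force: [0.6, 0.5, -0.6]
opening: 0.0457
```

{"fn": "drive_tool", "kwargs": {
  "deltas": "0.2 -1 0 0 255; 0.2 -1 0 0 255; 0.2 -1 0 0 255; 0.2 -1 0 1 255; 0.2 -1 0 1 255"
}}

```text
t: 18.3
tcp_pos: [0.5881, 0.0035, 0.1179]
orientation: [2.123, 1.571, -2.725]
wrist_force: [0.5, 0.8, -0.9]
opening: 0.0456
```

{"fn": "drive_tool", "kwargs": {
  "deltas": "0.2 -1 0 0 255; 0.2 -1 0 0 255; 0.2 -1 0 0 255; 0.2 -1 0 0 255; 0.2 -1 0 0 255"
}}

```text
t: 18.8
tcp_pos: [0.613, -0.1215, 0.1179]
orientation: [1.325, 1.57, 2.759]
wrist_force: [0.2, 0.5, -0.8]
opening: 0.0458
```

{"fn": "drive_tool", "kwargs": {
  "deltas": "0.1 -1 0 0 255; 0.1 -1 0 0 255; 0.1 -0.7 0 0 255; 0 -0.3 0 0 255; 0 0 0 0 255"
}}

```text
t: 19.3
tcp_pos: [0.6205, -0.1963, 0.1174]
orientation: [1.079, 1.57, 2.512]
wrist_force: [0.1, -0.3, -0.6]
opening: 0.0457
```

```bash
sleep 0; python3 look.py w6
```

```text
19.3 [ 0.62046725 -0.19629661  0.1174482 ] phi 82.07070415786282 0.04566401011331526
```

View pics/w6.png

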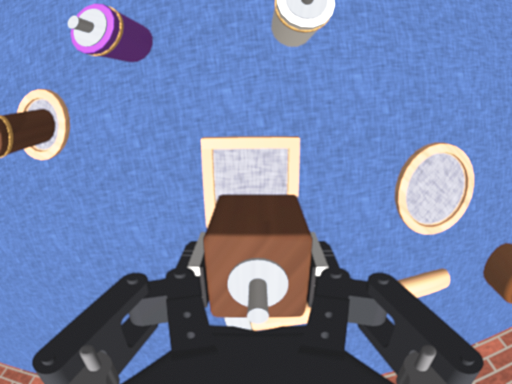

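Slim foot is standing in its tray at far left. Square tray far corners are at (202,138.5) and (300,138), held foot's disc at (258,284), and its far top corners at (205,236) and (311,236).

```bash
python3 - <<'E'
from h import *
c=np.load("pics/w6.npy",allow_pickle=True).item()
def far(a,b,z,half):
    a=back("wrist",a,z,c);b=back("wrist",b,z,c); m=(a+b)/2; d=(b-a)[:2]; L=np.linalg.norm(d); u=d/L; n=np.array([u[1],-u[0]])
    print(L,np.degrees(np.arctan2(d[1],d[0])), m[:2]+n*half)
far((202,138.5),(300,138),.011,.042); far((205,236),(311,236),.1535,.023)
print("foot",back("wrist",(258,284),.1535,c))
E
```

```text
0.0832649079993928 82.22611065638021 [ 0.61953879 -0.20175481]
0.04290322671761717 82.04902610725773 [ 0.61996841 -0.19613634]
foot [ 0.62061498 -0.19620473  0.1535    ]
```

{"fn": "drive_tool", "kwargs": {
  "deltas": "0 -0.2 -1 0 255; 0 0 -1 0 255; 0 0 -1 0 255; 0 0 -0.5 0 255; 0 0 0 0 255"
}}

```text
t: 19.85
tcp_pos: [0.6194, -0.1986, 0.0284]
orientation: [1.2, 1.567, 2.636]
wrist_force: [-0.3, 0.3, -0.7]
opening: 0.0451
```

{"fn": "drive_tool", "kwargs": {
  "deltas": "0 0 0 0 255; 0 0 0 0 255"
}}

```text
t: 20.05
tcp_pos: [0.6221, -0.2002, 0.0317]
orientation: [-1.556, 1.568, -0.122]
wrist_force: [-0.7, -0.1, -1.6]
opening: 0.0455
```

{"fn": "drive_tool", "kwargs": {
  "deltas": "-0.05 0 -0.3 0 255; 0 0 0 0 255; 0 0 0 0 255"
}}

```text
t: 20.35
tcp_pos: [0.6211, -0.2007, 0.0238]
orientation: [-1.601, 1.567, -0.167]
wrist_force: [2.2, 0.2, 2.8]
opening: 0.0459
```

{"fn": "drive_tool", "kwargs": {
  "deltas": "0 0 0 0 30; 0 0 0 0 30; 0 0 0 0 30; 0 0 0.4 0 30; 0 0 1 0 0"
}}

```text
t: 20.85
tcp_pos: [0.6174, -0.2002, 0.056]
orientation: [1.403, 1.565, 2.837]
wrist_force: [-0.1, -0.6, -0.2]
opening: 0.085
```

{"fn": "drive_tool", "kwargs": {
  "deltas": "0 0 1 0 0; 0 0 1 0 0; 0 0.3 1 0 0; 0 1 1 0 0; 0 1 0.5 0 0"
}}

```text
t: 21.35
tcp_pos: [0.6206, -0.1429, 0.1732]
orientation: [-1.611, 1.567, -0.178]
wrist_force: [0.2, 0.1, 0.4]
opening: 0.0857
```

{"fn": "drive_tool", "kwargs": {
  "deltas": "0 1 0 0 0; 0 1 0 0 0; 0 1 0 0 0; 0 1 0 0 0; 0 1 0 0 0"
}}

```text
t: 21.85
tcp_pos: [0.6194, -0.0169, 0.1708]
orientation: [-1.72, 1.57, -0.285]
wrist_force: [0.3, -0.2, -0.1]
opening: 0.0853
```

{"fn": "drive_tool", "kwargs": {
  "deltas": "0 1 0 0 0; 0 1 0 0 0; 0 1 0 0 0; 0 1 0 0 0; 0 1 0 0 0"
}}

```text
t: 22.35
tcp_pos: [0.6193, 0.1081, 0.1707]
orientation: [-1.597, 1.571, -0.163]
wrist_force: [0.4, -0.3, -0.3]
opening: 0.0857
```

{"fn": "drive_tool", "kwargs": {
  "deltas": "0 1 0 0 0; 0 1 0 0 0; 0 1 0 0 0; 0 0.8 0 0 0; 0 0.2 0 0 0"
}}

```text
t: 22.85
tcp_pos: [0.6185, 0.2106, 0.171]
orientation: [0.046, 1.568, 1.485]
wrist_force: [-0.2, -0.2, -0.2]
opening: 0.0856
```

{"fn": "drive_tool", "kwargs": {
  "deltas": "0 0 0 0 0; 0 0 0 0 0"
}}

```text
t: 23.05
tcp_pos: [0.6199, 0.2053, 0.1701]
orientation: [-2.989, 1.569, -1.557]
wrist_force: [-1.0, -0.4, -0.5]
opening: 0.0853
```

```bash
python3 look.py w7
```

```text
23.05 [0.61986944 0.20529    0.17008335] phi 82.076048657285 0.08528035566052783
```

View pics/w7.png

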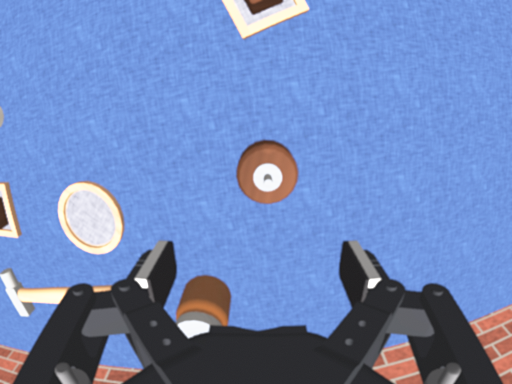

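Bun's disc at (267.5,177.5). The jar's cap is under the left finger's arm at about (195,330), so I'll check that clearance before descending.

```bash
python3 - <<'E'
from h import *
c=np.load("pics/w7.npy",allow_pickle=True).item()
print(back("wrist",(267.5,177.5),.048,c),"jar",back("wrist",(195,332),.085,c), back("scene",(220+448/5,110+582/5),.085))
E
```

```text
[0.61830917 0.21467756 0.048     ] jar [0.76726154 0.11684246 0.085     ] [0.78113694 0.11656058 0.085     ]
```

{"fn": "drive_tool", "kwargs": {
  "deltas": "-0.05 0.4 -1 0 0; 0 0 -1 0 0; 0 0 -1 0 0; 0 0 -1 0 0; 0 0 -1 0 0"
}}

```text
t: 23.6
tcp_pos: [0.6189, 0.2149, 0.0441]
orientation: [-2.79, 1.57, -1.358]
wrist_force: [-0.1, -0.3, -0.6]
opening: 0.0853
```

{"fn": "drive_tool", "kwargs": {
  "deltas": "0 0 -0.8 0 0; 0 0 -0.4 0 0; 0 0 -0.2 0 0; 0 0 0 0 0; 0 0 0 0 0"
}}

```text
t: 24.1
tcp_pos: [0.6191, 0.2174, 0.0112]
orientation: [-0.96, 1.569, 0.474]
wrist_force: [-0.2, 0.8, 0.3]
opening: 0.0852
```

{"fn": "drive_tool", "kwargs": {
  "deltas": "0 -0.1 -0.2 0 0; 0 0 0 0 0; 0 0 0 0 255; 0 0 0 0 255; 0 0 0 0 255"
}}

```text
t: 24.6
tcp_pos: [0.6186, 0.2147, 0.0056]
orientation: [-1.001, 1.57, 0.433]
wrist_force: [0.1, -0.1, 2.4]
opening: 0.0585
```

{"fn": "drive_tool", "kwargs": {
  "deltas": "0 0 0 0 255; 0 0 0 0 255; 0 0 0.4 0 255; 0 0 1 0 255; 0 0 1 0 255"
}}

```text
t: 25.1
tcp_pos: [0.6173, 0.2141, 0.0651]
orientation: [1.937, 1.568, -2.912]
wrist_force: [0.3, 0.4, -0.8]
opening: 0.0582
```

{"fn": "drive_tool", "kwargs": {
  "deltas": "0 -0.3 0.7 0 255; 0.1 -0.9 0.3 0 255; 0.2 -1 0 0 255; 0.2 -1 0 0 255; 0.2 -1 0 0 255"
}}

```text
t: 25.6
tcp_pos: [0.6355, 0.1075, 0.0901]
orientation: [2.663, 1.57, -2.187]
wrist_force: [0.4, -0.4, -1.1]
opening: 0.0584
```

{"fn": "drive_tool", "kwargs": {
  "deltas": "0.2 -1 0 0 255; 0.2 -1 0 0 255; 0.2 -1 0 0 255; 0.2 -0.9 0 0 255; 0.1 -0.8 0 0 255"
}}

```text
t: 26.1
tcp_pos: [0.658, -0.0107, 0.0899]
orientation: [2.546, 1.57, -2.304]
wrist_force: [-0.1, 0.8, -1.1]
opening: 0.0582
```

{"fn": "drive_tool", "kwargs": {
  "deltas": "0 -0.3 0 0 255; 0 0 0 0 255; 0 0 0 0 255"
}}

```text
t: 26.4
tcp_pos: [0.6578, -0.0142, 0.0902]
orientation: [0.348, 1.569, 1.783]
wrist_force: [0.3, -0.2, -1.4]
opening: 0.0584
```

```bash
python3 look.py w8
```

```text
26.4 [ 0.65783436 -0.01416492  0.09018672] phi 82.22835425773407 0.05836949254183951
```

View pics/w8.png

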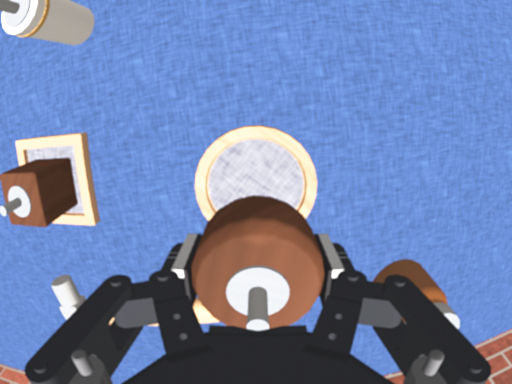

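Bun tray's outer edge is at columns 194 and 318 (row 182) and row 126. Held foot's disc is at (258,291). The square foot stands in its tray.

```bash
python3 - <<'E'
from h import *
c=np.load("pics/w8.npy",allow_pickle=True).item()
P=[back("wrist",p,.011,c)[:2] for p in [(194,182),(318,182),(256.5,126)]]
far=P[2]; u=P[1]-P[0]; L=np.linalg.norm(u); u/=L; n=np.array([u[1],-u[0]])
print(P,L,(P[0]+P[1])/2, far+n*.049,"foot",back("wrist",(258,291),.1326,c))
E
```

```text
[array([ 0.63952312, -0.0622015 ]), array([0.65279851, 0.03479125]), array([ 0.60313313, -0.00737654])] 0.09789703660234018 [ 0.64616082 -0.01370513] [ 0.65168051 -0.01402121] foot [ 0.65691475 -0.01394097  0.1326    ]
```

{"fn": "drive_tool", "kwargs": {
  "deltas": "-0.2 0 -1 0 255; 0 0 -1 0 255; 0 0 -0.6 0 255; 0 0 -0.3 0 255; 0 0 0 0 255"
}}

```text
t: 26.95
tcp_pos: [0.6528, -0.0147, 0.0168]
orientation: [1.335, 1.569, 2.77]
wrist_force: [-0.3, 0.1, -1.1]
opening: 0.0585
```

{"fn": "drive_tool", "kwargs": {
  "deltas": "0 0 0 0 255; 0 0 0 0 255"
}}

```text
t: 27.15
tcp_pos: [0.6543, -0.0152, 0.0189]
orientation: [-1.305, 1.569, 0.129]
wrist_force: [-0.3, 0.3, -1.0]
opening: 0.058
```

{"fn": "drive_tool", "kwargs": {
  "deltas": "0 0 -0.3 0 255; 0 0 0 0 255; 0 0 0 0 255"
}}

```text
t: 27.45
tcp_pos: [0.6541, -0.0154, 0.0106]
orientation: [-1.253, 1.569, 0.181]
wrist_force: [1.1, 0.4, 0.7]
opening: 0.0588
```

{"fn": "drive_tool", "kwargs": {
  "deltas": "0 0 0 0 0; 0 0 0 0 0; 0 0 0 0 0; 0 0 0.4 0 0; 0 0 1 0 0"
}}

```text
t: 27.95
tcp_pos: [0.6513, -0.0158, 0.0437]
orientation: [1.706, 1.566, 3.141]
wrist_force: [0.0, -0.8, -0.3]
opening: 0.0857
```

{"fn": "drive_tool", "kwargs": {
  "deltas": "0 0 1 0 0; 0 0 1 0 0; 0 0 1 0 0; 0 0 1 0 0; -0.5 0 1 0 0"
}}

```text
t: 28.45
tcp_pos: [0.6417, -0.0153, 0.172]
orientation: [-1.045, 1.569, 0.389]
wrist_force: [-0.4, -0.5, -0.0]
opening: 0.0853
```

{"fn": "drive_tool", "kwargs": {
  "deltas": "-1 0 0.5 0 0; -1 0 0 0 0; -1 0 0 0 0; -1 0 0 0 0; -0.5 0 0 0 0"
}}

```text
t: 28.95
tcp_pos: [0.5263, -0.0154, 0.183]
orientation: [2.819, 1.569, -2.03]
wrist_force: [0.8, 0.1, 0.4]
opening: 0.086
```

{"fn": "drive_tool", "kwargs": {
  "deltas": "0 0 0 0 0; 0 0 0 0 0"
}}

```text
t: 29.15
tcp_pos: [0.5294, -0.0156, 0.1832]
orientation: [-1.416, 1.569, 0.018]
wrist_force: [0.8, -0.0, -0.2]
opening: 0.0854
```

```bash
python3 look.py w9; python3 - <<'E'
from h import *
for n in("scene","side"):
    cv2.imwrite(f"pics/{n}9.png",eyes.capture(n)[:,:,::-1])
a=cv2.imread("pics/scene9.png");b=cv2.imread("pics/side9.png")
o=np.vstack([cv2.resize(a[110:290,70:390],None,fx=2.5,fy=2.5)[:300],cv2.resize(b[110:230,130:450],None,fx=2.5,fy=2.5)])
cv2.imwrite("pics/f9.png",o)
E
```

```text
29.15 [ 0.52937964 -0.01564693  0.18322309] phi 82.14297763782159 0.08539777735938933
```

View pics/w9.png

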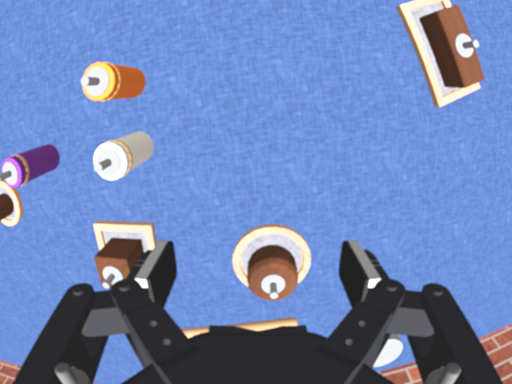

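View pics/f9.png

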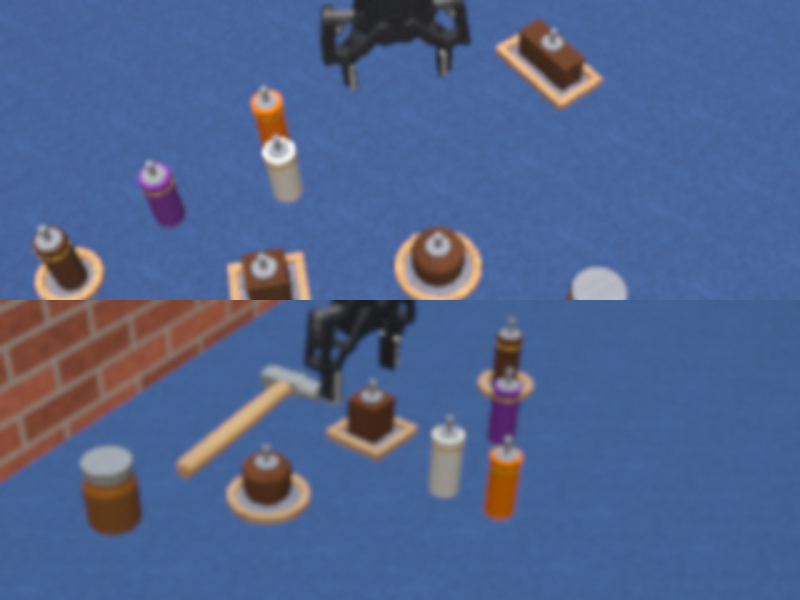

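All four feet stand in their trays in both views: discs at (48,240) slim, (264,266) square, (438,243) bun and (552,42) oblong. The jar and hammer are unmoved. One numeric check, then I hand in if it holds.

```bash
python3 - <<'E'
from h import *
from plant import ticket
ok=True
for n,(X,Y),z,t in [("slim",(48,240),.085,(.5275,-.4085)),("square",(264,266),.060,(.620,-.202)),("bun",(438,243),.053,(.6525,-.0145)),("oblong",(552,42),.049,(.4105,.2245))]:
    P=back("scene",(70+X/2.5-.3,110+Y/2.5-.3),z)[:2]; e=P-np.array(t); ok&=np.hypot(*e)<.007; print(n,P,e*1000)
if ok: print("done",ticket.job_done())
E
```

```text
slim [ 0.52819473 -0.40644164] [0.69473042 2.05835691]
square [ 0.6200086  -0.19960216] [0.00859784 2.39783756]
bun [ 0.65090994 -0.0132515 ] [-1.59005821  1.24849773]
oblong [0.41130259 0.22584225] [0.80258532 1.34225033]
the job is handed in; nothing more can be done
done None
```

All four feet now stand upright in their matching trays, and the job is handed in at about 29 s of the 115 s allowed.

- **Position:** the last scene-camera check put each foot within about 2.5 mm of its tray's centre. The gap to the lip is 10 mm all round.
- **Alignment:** with the square foot still held over its tray, its side measured 82.0° against the tray's 82.2°. I turned the oblong foot to the tray's 108.1° and it looked parallel in the picture. Neither angle was measured again after release.
- **Seating:** the height at release was 5 mm above the pick-up height for each foot, matching the tray floor. The final pictures show all four upright inside the lips.
- **Bystanders:** the hammer, the jar and the orange, purple and white feet were not touched. They looked to be in their original places in the last pictures. I did not measure them again.
- **Disagreement:** the bun tray's x position differed by up to 8 mm between views. I used 0.6525 m, which the close wrist view and the final scene check supported to within 2 mm.

No checks failed. The largest wrist force I saw was about 6 N.

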